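# Set the flip tags of the sample racks

### The job

Each sample rack in the station has a hinged flip tag in front of it, which leans one way or the other and so turns up either its dot face or its bar face. With a fingertip, push the wrong tags over to their other side, so that only the completely full racks show the dot and every rack with empty places shows the bar; leave tags that are already right alone. Only push the tags, do not pinch them, and leave the racks and everything else on the bench where they stand.

Things in the scene. Friction and masses are not known exactly. Their poses are not given: they have to be found in the camera images.
- station: rack station: grey base plate 232 x 396 x 12 mm, aluminium rail 26 mm thick along its front, top 62 mm above the bench. Origin on the bench below the middle of the row of tag hinges; x points from the rail to the racks, y along the rail, z up. Four racks stand side by side behind the rail, 96 mm apart, each with its own tag straight in front of it on the rail. Fixed
- bay_a: grey holder clipped on the rail in front of rack_a, carrying its flip tag. Origin on the rail's top straight below the hinge pin; the pin is 14 mm above it and runs along y; x points to the rack. The holder's saddle, under the tag, reaches 5 mm above the pin and 17 mm to each side. Fixed
- tag_a (a joint): rack_a's flip tag: smooth slippery white leaf 60 (y) x 4 mm, reaching 60 mm from the pin, 28 g, light to turn. 0 = upright, +1.0 rad = leaning towards its rack, black round dot (32 mm) face up; -1.0 = leaning away from the rack, black bar (48 x 9 mm) face up. Past upright it falls by itself to the stop. At a stop its free edge is 50 mm out from the pin and 32 mm above the pin
- rack_a: blue sample rack 122 x 84 x 45 mm with 6 x 4 places for capped tubes (caps stand to 59 mm above its underside); completely full: a white tube cap in all 24 places. Stands loose on the station's base plate behind bay_a, origin at the centre of its underside, 12 mm above the bench; its nearer edge is 68 mm behind the hinge pin
- bay_b: grey holder clipped on the rail in front of rack_b, carrying its flip tag. Origin on the rail's top straight below the hinge pin; the pin is 14 mm above it and runs along y; x points to the rack. The holder's saddle, under the tag, reaches 5 mm above the pin and 17 mm to each side. Fixed
- tag_b (a joint): rack_b's flip tag: smooth slippery white leaf 60 (y) x 4 mm, reaching 60 mm from the pin, 28 g, light to turn. 0 = upright, +1.0 rad = leaning towards its rack, black round dot (32 mm) face up; -1.0 = leaning away from the rack, black bar (48 x 9 mm) face up. Past upright it falls by itself to the stop. At a stop its free edge is 50 mm out from the pin and 32 mm above the pin
- rack_b: blue sample rack 122 x 84 x 45 mm with 6 x 4 places for capped tubes (caps stand to 59 mm above its underside); part filled: 11 tubes, the other 13 places show dark empty holes. Stands loose on the station's base plate behind bay_b, origin at the centre of its underside, 12 mm above the bench; its nearer edge is 68 mm behind the hinge pin
- bay_c: grey holder clipped on the rail in front of rack_c, carrying its flip tag. Origin on the rail's top straight below the hinge pin; the pin is 14 mm above it and runs along y; x points to the rack. The holder's saddle, under the tag, reaches 5 mm above the pin and 17 mm to each side. Fixed
- tag_c (a joint): rack_c's flip tag: smooth slippery white leaf 60 (y) x 4 mm, reaching 60 mm from the pin, 28 g, light to turn. 0 = upright, +1.0 rad = leaning towards its rack, black round dot (32 mm) face up; -1.0 = leaning away from the rack, black bar (48 x 9 mm) face up. Past upright it falls by itself to the stop. At a stop its free edge is 50 mm out from the pin and 32 mm above the pin
- rack_c: blue sample rack 122 x 84 x 45 mm with 6 x 4 places for capped tubes (caps stand to 59 mm above its underside); completely full: a white tube cap in all 24 places. Stands loose on the station's base plate behind bay_c, origin at the centre of its underside, 12 mm above the bench; its nearer edge is 68 mm behind the hinge pin
- bay_d: grey holder clipped on the rail in front of rack_d, carrying its flip tag. Origin on the rail's top straight below the hinge pin; the pin is 14 mm above it and runs along y; x points to the rack. The holder's saddle, under the tag, reaches 5 mm above the pin and 17 mm to each side. Fixed
- tag_d (a joint): rack_d's flip tag: smooth slippery white leaf 60 (y) x 4 mm, reaching 60 mm from the pin, 28 g, light to turn. 0 = upright, +1.0 rad = leaning towards its rack, black round dot (32 mm) face up; -1.0 = leaning away from the rack, black bar (48 x 9 mm) face up. Past upright it falls by itself to the stop. At a stop its free edge is 50 mm out from the pin and 32 mm above the pin
- rack_d: blue sample rack 122 x 84 x 45 mm with 6 x 4 places for capped tubes (caps stand to 59 mm above its underside); empty: 24 dark holes. Stands loose on the station's base plate behind bay_d, origin at the centre of its underside, 12 mm above the bench; its nearer edge is 68 mm behind the hinge pin
- vial_1: small capped vial, 24 mm across, 41 mm tall, standing on the base plate between rail and racks. Loose, not part of the job; origin at its underside
- vial_2: small capped vial, 24 mm across, 41 mm tall, standing on the base plate between rail and racks. Loose, not part of the job; origin at its underside
- jar: white screw-cap jar, 48 mm across, 62 mm tall, on the bench in front of the rail. Loose, not part of the job; origin at its underside
- marker: marker pen 140 mm long, 12 mm thick, lying on the bench in front of the rail. Loose, not part of the job; origin at its underside in the middle of its length
- reagent: frosted reagent bottle, 60 mm across, 148 mm tall, on the bench beside the station. Loose, not part of the job; origin at its underside
- beaker: clear plastic beaker, 64 mm across, 75 mm tall, beside the station. Loose, not part of the job; origin at its underside
- tipbox: pipette-tip box, 124 x 86 x 78 mm, beside the station. Loose, not part of the job; origin at its underside

How it is judged (in metres and radians):
At the end, for the whole second after the job is handed in: The tags of both full racks lie at the dot side (joint above 0.9 rad), those of the part-filled and the empty rack at the bar side (below -0.9 rad), all at rest; racks within 10 mm and other things within 15 mm of where they started (value of joint each of tag_a, tag_c above 0.9 rad and value of joint each of tag_b, tag_d below -0.9 rad and velocity of joint tag_a between -0.1 and 0.1 rad/s and velocity of joint tag_b between -0.1 and 0.1 rad/s and velocity of joint tag_c between -0.1 and 0.1 rad/s and velocity of joint tag_d between -0.1 and 0.1 rad/s and distance of each of rack_a, rack_b, rack_c, rack_d from where it was at the start of the episode below 0.01 m and distance of each of vial_1, vial_2, jar, marker, reagent, beaker, tipbox from where it was at the start of the episode below 0.015 m); the robot touches nothing.
It fails at once if a tag that was already right is disturbed (swung more than about 25 degrees off its stop) (value of joint tag_c below 0.6 rad or value of joint tag_d above -0.6 rad).
It fails at once if a tag is pinched: the fingers press at once on both its faces, or on its free edge and the face turned up at the start ((contact force between the fingers and tag_a_c0 above 1 N and contact force between the fingers and tag_a_c1 above 1 N) or (contact force between the fingers and tag_b_c0 above 1 N and contact force between the fingers and tag_b_c1 above 1 N) or (contact force between the fingers and tag_c_c0 above 1 N and contact force between the fingers and tag_c_c1 above 1 N) or (contact force between the fingers and tag_d_c0 above 1 N and contact force between the fingers and tag_d_c1 above 1 N) or (contact force between the fingers and tag_a_c1 above 1 N and contact force between the fingers and tag_a_c2 above 1 N) or (contact force between the fingers and tag_b_c0 above 1 N and contact force between the fingers and tag_b_c2 above 1 N)).
It fails at once if a rack is shifted or lifted by more than 10 mm (distance of any of rack_a, rack_b, rack_c, rack_d from where it was at the start of the episode above 0.01 m).
It fails at once if another thing on the bench is shifted, lifted or knocked over (moved by more than 15 mm or tilted) (distance of any of vial_1, vial_2, jar, marker, reagent, beaker, tipbox from where it was at the start of the episode above 0.015 m or angle between any of vial_1, vial_2, jar, reagent, beaker, tipbox's own z axis and vertical above 0.5 rad).
It also fails if it takes over 45 s, if anything falls off the work surface, if the arm or the gripper's body presses on something with over 40 N, if the wrist force passes 120 N, or if a joint passes its speed limit or range.

### The arm

A 6-joint arm with a two-finger parallel gripper is mounted at the origin on the work surface. World frame = base frame: x ahead of the robot, y to its left, z up, the work surface at z = 0. Lengths are in m, angles in degrees, forces in N, time in s.
With the tool pointing down it reaches from about 0.325 to 0.775 m from the base axis. Payload 5.5 kg.
Tool frame: the origin (TCP) lies at the centre of the arm's flange, where the gripper is bolted on; the fingertips stand 182 mm ahead of it and the grasp point (between the pads) lies 163 mm ahead of it; z points along the fingers, y is the line along which they close (so a half turn about z gives the same grasp; the last joint's range is limited). The gripper opens to 88 mm and grips with 3 to 60 N. Pads are 20 mm wide; open, the fingers measure 115 mm over their backs; the gripper's body (75 mm by 178 mm) begins 61 mm behind the grasp point.
Start: joints at [61.782, 5.22, 70.514, -0, 104.267, -3.249], TCP at [0.253, 0.544, 0.405] pointing down, gripper open.
Joint ranges: [-164.24, 164.24], [-49.07, 125.15], [9.68, 141.18], [-86.29, 266.29], [3.28, 154.24], [-151.56, 151.56]. Speed limits (degrees/s): [147.25, 147.25, 172.46, 180, 180, 180].

### API

Orientations are given as [roll, pitch, yaw] about the fixed x, y, z axes, in that order (R = Rz(yaw) Ry(pitch) Rx(roll)).
In Python, from station import r gives the robot as it stands. The module is installed in compiled form; this text tells all that it offers. Calls block until the motion is done:
- r.reach(position, orientation): joint-space move of the TCP to a pose.
- r.servo_line(position, rotation=None, speed=0.15): straight line of the TCP; rotation=None keeps the orientation; speed is the mean speed in m/s.
- r.move_joints(angles): joint-space move.
- r.let_go() and r.grab(squeeze=None): open the fingers fully, or close them until they stop; squeeze is the grip in N (None keeps the last).
- r.wait(seconds).
- r.inverse_kinematics(position, orientation): joint angles nearest the present ones, or None.
- r.sense(): the state.
- r.snapshot(name): name is "scene" or "side" or "wrist"; returns a dict with "frame" (480x640x3 uint8, red, green, blue), "fx", "fy", "cx", "cy" (pixels), "R" (3x3) and "t" (3): a world point X has camera coordinates R X + t. Camera axes: x right, y down, z forward; pixel columns grow to the right and rows downward; lengths in m; the calibration is good to about 2 mm. A picture is of the moment at which its call begins. There is no depth.
A pose or a line that the arm cannot do raises r.IKError and nothing moves.
- r.hand_in(): hands the job in; it is judged then, once.
The state is a dict: "clock": time; "joints": joint angles; "joint_vel": joint speeds; "joint_torque": joint torques, N m; "tcp_pos": TCP position; "orientation": TCP orientation; "contact_force": force on the tool from outside, world axes, zero at the start; "torque": the same for the moment, N m; "opening": finger opening in m; "gripper_force": force on a finger pad.
Only numpy, scipy, OpenCV 4.12 (cv2) and the standard library are available. Lean on these libraries where they do the work, as an engineer would, in place of code of your own. Each camera call takes 0.05 s, during which the arm holds its last target. There are 200 camera calls.

## Working session

There is one attempt and no reset: what is moved stays moved. The work goes in short steps, each a Python script; the robot and the scene stay as the last script left them, time stands still between calls to the robot, and variables do not carry over. Pictures are saved under pics/ and viewed, at most 10 in all, crops included, and the job is handed in when it is done.

```bash
mkdir -p pics
python3 - <<'E'
from station import r
import cv2,json
for n in("scene","side"):
    s=r.snapshot(n); cv2.imwrite(f"pics/{n}0.png",s["frame"][:,:,::-1])
    json.dump({k:(v.tolist() if hasattr(v,'tolist') else v) for k,v in s.items() if k!="frame"},open(f"{n}.json","w"))
    print(n,s["fx"],s["R"],s["t"])
E
```

```text
scene 481.1417787986247 [[-0.76847448  0.63986457  0.00450603]
 [ 0.47317168  0.57298948 -0.66917233]
 [-0.43076157 -0.51210974 -0.74309359]] [ 0.43598549 -0.23224907  1.24789064]
side 519.0075303566317 [[ 0.97323162 -0.22915252  0.01758778]
 [-0.15689525 -0.71836607 -0.67774189]
 [ 0.16794073  0.6568404  -0.73508952]] [-0.55185377  0.15684354  1.1425733 ]
```

View pics/scene0.png

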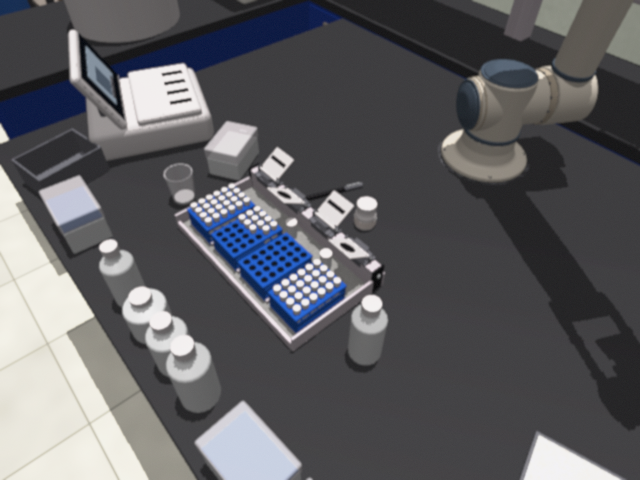

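View pics/side0.png

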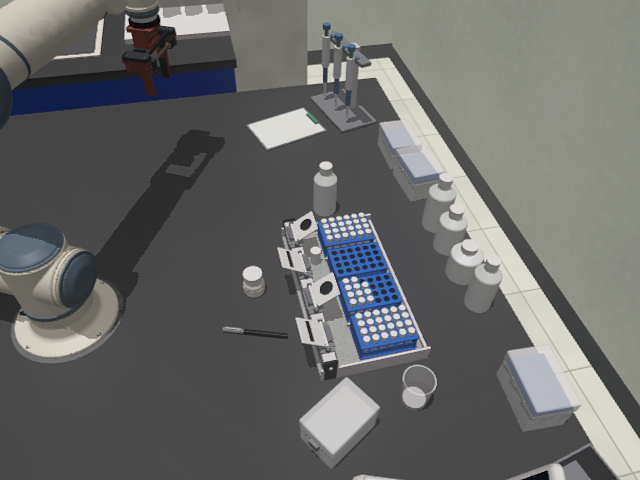

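The side view shows, from bottom to top: a full rack with a bar tag (~312,337, wrong, so a), a part-filled rack with a dot tag (~325,290, wrong, so b), an empty rack with a bar tag (~292,260, right, d) and a full rack with a dot tag (~305,225, right, c). I'll enlarge both images to measure.

Run:
```python
import cv2
a=cv2.imread("pics/side0.png")[200:390,230:440]; cv2.imwrite("pics/sidec.png",cv2.resize(a,None,fx=3,fy=3,interpolation=cv2.INTER_CUBIC))
a=cv2.imread("pics/scene0.png")[140:350,165:395]; cv2.imwrite("pics/scenec.png",cv2.resize(a,None,fx=2.8,fy=2.8,interpolation=cv2.INTER_CUBIC))
```

```text
(no output)
```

View pics/sidec.png

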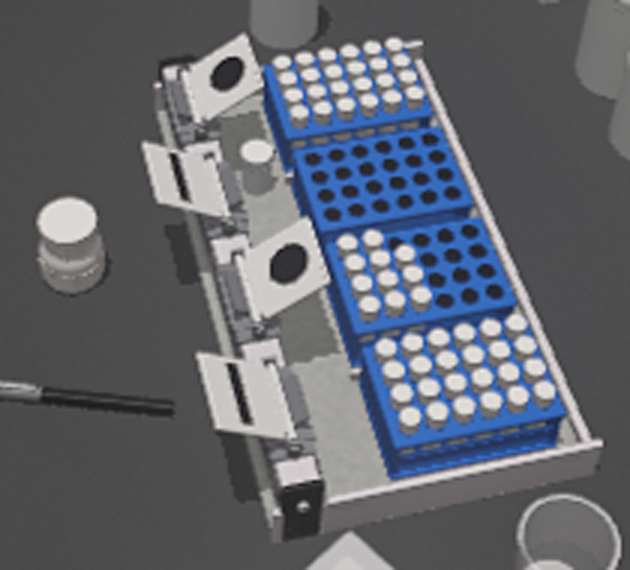

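View pics/scenec.png

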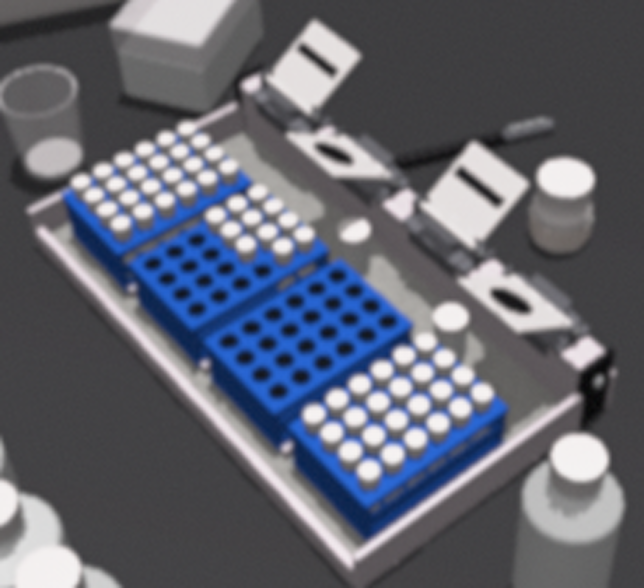

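Enlarged, the tag free-edge corners are readable in both views. I'll fit the station pose (x, y, yaw) to them. Jar and vials are clear of the a and b tags, except the one vial near b.

```bash
cat > h.py <<'E'
import json,numpy as np
C={n:json.load(open(f"{n}.json")) for n in("scene","side")}
def proj(c,X):
    p=np.asarray(X)@np.array(c["R"]).T+c["t"]; return np.c_[c["fx"]*p[:,0]/p[:,2]+c["cx"],c["fy"]*p[:,1]/p[:,2]+c["cy"]]
def w(q,P):
    P=np.atleast_2d(P); a=q[2]; R=np.array([[np.cos(a),-np.sin(a),0],[np.sin(a),np.cos(a),0],[0,0,1]]); return P@R.T+[q[0],q[1],0]
def ray(c,u,v,z):
    R=np.array(c["R"]);d=R.T@[(u-c["cx"])/c["fx"],(v-c["cy"])/c["fy"],1];o=-R.T@np.array(c["t"]);return o+d*(z-o[2])/d[2]
E
python3 - <<'E'
from h import *
from scipy.optimize import least_squares
Y=dict(a=-.144,b=-.048,d=.048,c=.144)
obs=dict(side=dict(a=(216,436,197,352),b=(329,290,312,220),d=(158,212,143,142),c=(265,85,247,37)),
 scene=dict(a=(314,18,360,55),d=(476,141,529,183),b=(288,132,350,185),c=(462,280,515,330)))
sg=dict(a=-1,d=-1,b=1,c=1)
def res(q):
    o=[]
    for n,k,off in(("side",3,(230,200)),("scene",2.8,(165,140))):
        for t,p in obs[n].items():
            uv=np.array(p).reshape(2,2)/k+off
            P=[[sg[t]*.0515,Y[t]+e,.1085] for e in(-.03,.03)]
            o.append(proj(C[n],w(q,P))-uv)
    return np.concatenate(o).ravel()
s=least_squares(res,[.5,.2,0],loss="soft_l1")
print(s.x,res(s.x).reshape(-1,4).round(1))
q=s.x; np.save("q.npy",q)
for t,y in Y.items(): print(t,w(q,[0,y,.076]).round(4))
for n,k,off,u,v,z in(("side",3,(230,200),257,152,.053),("scene",2.8,(165,140),450,317,.053),("scene",2.8,(165,140),354,230,.053),("side",3,(230,200),68,220,.062),("scene",2.8,(165,140),565,178,.062),("side",3,(230,200),172,408,.006)):
    X=ray(C[n],u/k+off[0],v/k+off[1],z); print(n,X.round(3),"st",w([0,0,-q[2]],X-[q[0],q[1],0]).round(3))
E
```

```text
[ 0.52320269 -0.07255631  0.01179897] [[ 0.1 -2.2 -0.2  0.1]
 [ 1.4 -3.1 -0.6 -1.8]
 [-0.3 -3.4 -0.6 -0.3]
 [ 0.2 -0.1  0.1 -1.8]
 [ 0.3 -0.5  0.5 -1.1]
 [-0.8 -1.2  0.3 -0.9]
 [-1.7 -0.2 -6.  -4. ]
 [-2.5 -1.   0.6 -0.2]]
a [[ 0.5249 -0.2165  0.076 ]]
b [[ 0.5238 -0.1206  0.076 ]]
d [[ 0.5226 -0.0246  0.076 ]]
c [[0.5215 0.0714 0.076 ]]
side [0.563 0.025 0.053] st [[0.041 0.097 0.053]]
scene [0.567 0.031 0.053] st [[0.045 0.103 0.053]]
scene [ 0.566 -0.08   0.053] st [[ 0.043 -0.008  0.053]]
side [ 0.409 -0.019  0.062] st [[-0.113  0.055  0.062]]
scene [ 0.412 -0.014  0.062] st [[-0.11   0.06   0.062]]
side [ 0.459 -0.16   0.006] st [[-0.065 -0.087  0.006]]
```

Both wrong tags are a (push towards +x) and b (push towards −x). The fingertip at z = 95 mm clears the saddle and caps. I'll push a first, then check.

```bash
cat >> h.py <<'E'
q=np.load("q.npy")
def push(r,y,s,tip=.095):
    "s=+1: push towards rack"
    P=lambda x,z: w(q,[x,y,z+.182])[0]
    r.grab(5)
    sol=[]
    for k in(0,90,180,-90):
        o=[180,0,np.degrees(q[2])+k]; j=r.inverse_kinematics(P(-s*.085,.2),o)
        if j is not None: sol.append((np.abs(np.array(j)-r.sense()["joints"]).max(),o))
    o=min(sol)[1]; print(o)
    r.reach(P(-s*.085,.2),o)
    r.servo_line(P(-s*.085,tip))
    r.servo_line(P(s*.005,tip),speed=.08)
    print(r.sense()["contact_force"])
    r.servo_line(P(-s*.085,tip)); r.servo_line(P(-s*.085,.2))
    print(r.sense()["clock"])
E
python3 - <<'E'
from station import r
from h import *
import cv2
push(r,-.144,1)
cv2.imwrite("pics/s1.png",r.snapshot("side")["frame"][180:400,200:460,::-1].repeat(2,0).repeat(2,1))
E
```

```text
[180, 0, np.float64(0.676030915525047)]
[-0.09909316 -0.19332174  0.22343975]
7.9333
```

View pics/s1.png

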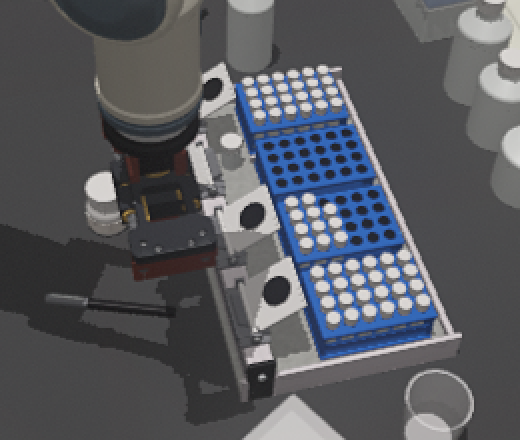

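Tag a now shows its dot (crop 275,290) and everything else is unmoved. Tag b is next, crossing over with the tip at z = 0.2.

Run:
```python
from station import r
from h import *
import cv2
push(r,-.048,-1)
p=r.sense()["tcp_pos"]; r.servo_line([p[0],p[1],.45]); r.wait(1)
cv2.imwrite("pics/s2.png",r.snapshot("side")["frame"][180:400,200:460,::-1].repeat(2,0).repeat(2,1))
f=r.snapshot("scene")["frame"][120:360,150:410,::-1].repeat(2,0).repeat(2,1); cv2.imwrite("pics/s3.png",f)
```

```text
[180, 0, np.float64(0.676030915525047)]
[-0.5242052  -0.09919713 -1.13132931]
12.725
```

View pics/s2.png

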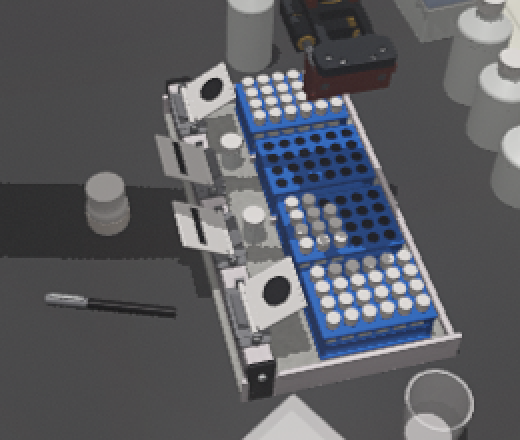

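View pics/s3.png

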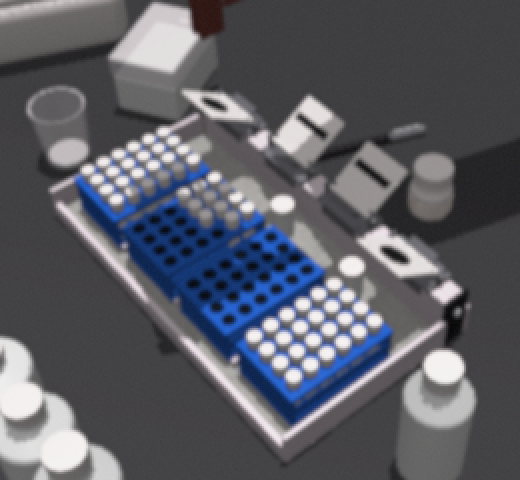

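Both views show a dot, b bar, d bar and c dot, with the racks, vials and other things in place and the arm clear.

```bash
python3 -c "
from station import r
print(r.hand_in())"
```

```text
the job is handed in; nothing more can be done
None
```

I pushed tag a to its dot side and tag b to its bar side, left tags c and d alone, saw nothing else moved in the final pictures, and handed the job in after about 14 s on the robot's clock (no verdict was returned).

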